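Slide the last component tray onto the pile and square it up in the stacking jig

TASK

Slide the component tray that lies on the jig's loading rails across onto the two trays in the stacking bay, then square up the pile: all three trays flat on one another, pushed flush against both the end wall and the side wall of the jig. Do not tip the trays, leave the other things on the bench where they are, and leave the pile standing free.

Things in the scene. Friction and masses are not known exactly. Their poses are not given: they have to be found in the camera images.
- jig: stacking jig of aluminium and steel fixed to the table, at a different place and yaw (within 20 degrees) each time. Origin on the table under its middle, z up. Base plate 3 mm thick, x -72 to +68, y -125 to +125 mm. Walls on its +x side and +y end, open on its -x side and -y end. Loading rails on its -y half. Stacking bay beyond them: raised floor, top at z 10 mm, x -50 to +60, y +35 to +117 mm, so that squared trays overhang it by 10 mm at -x and -y.
- side_wall (a point): middle of the top inner edge of the side wall (jig frame 60, 0, 54 mm): wall along the jig's whole +x side, 8 mm thick, 54 mm high above the table
- end_wall (a point): top inner edge of the end wall (jig frame 0, 117, 54 mm): wall across the jig's +y end, x -72 to +60 mm, 8 mm thick, 54 mm high above the table
- slot (a point): mouth of the slot between the rails, at rail-top height (jig frame 0, -125, 36 mm). Two rails run along y from -125 to -1 mm, tops at z 36 mm (2 mm above two stacked trays), one at x -62 to -40, one at x +40 to +60 mm. The slot between is 80 mm wide, open at its -y end, above and to the bay, and down to the base plate (z 3 mm), so fingers, shut or a little apart, can run along it; a push with two spread fingertips turns the trays square best.
- corner (a point): point on the bay floor where the underside centre of the bottom tray lies when that tray is flush with both walls: 0, 71, 10 mm in the jig's frame; axes parallel to the jig's
- tray_low: black component tray 120 (x) x 92 (y) x 12 (z) mm, about 0.065 kg, a rigid slab with a shallow grid of chips on top, too wide to grip. Origin at the centre of its underside, x axis along its 120 mm side, z up. Bottom one of the two trays that start askew on top of each other in the stacking bay, their edges 1 to 25 mm off the walls.
- tray_mid: black component tray 120 (x) x 92 (y) x 12 (z) mm, about 0.065 kg, a rigid slab with a shallow grid of chips on top, too wide to grip. Origin at the centre of its underside, x axis along its 120 mm side, z up. Upper one of the two trays that start in the stacking bay.
- tray_top: black component tray 120 (x) x 92 (y) x 12 (z) mm, about 0.065 kg, a rigid slab with a shallow grid of chips on top, too wide to grip. Origin at the centre of its underside, x axis along its 120 mm side, z up. The third tray: starts lying across the two loading rails, a little askew; its 120 mm side spans the rails. All trays slide under a push of a few newtons, but may stick and need 10 to 15 N before they move up to a wall.
- board: bystander: green circuit board 160 x 100 mm with a black front panel 128 mm wide and 20 mm tall, lying flat left of the jig. Origin at the centre of its underside. Leave it alone.
- reel: bystander: grey flanged reel, 52 mm diameter, 40 mm tall, standing on the side of the jig nearer the robot, beside the rails. Origin at the centre of its underside. Leave it alone.
- heatsink: bystander: aluminium heat sink 50 x 40 x 25 mm with upright fins, on the table beyond the jig's end wall. Origin at the centre of its underside. Leave it alone.
- clip: bystander: grey square test clip, about 55 x 36 x 14 mm, on the table behind the jig's side wall. Origin at the centre of its underside. Leave it alone.
- screwdriver: bystander: screwdriver 190 mm long, lying behind the jig's side wall. Leave it alone.
- cleaner: bystander: small bottle, 50 mm diameter, 120 mm tall, to the right, far from the robot. Origin at the centre of its underside. Leave it alone.
- parts_dish: bystander: steel dish, 70 mm diameter, 25 mm tall, to the right of the jig. Origin at the centre of its underside. Leave it alone.
Not all that is in view belongs to the job. What is shaped like the tray_mid but red or turquoise is not meant.

How it is judged (in metres and radians):
On the way:
1. the third tray has left the rails and lies flat on the two others (z of tray_top in the frame of corner between 0.022 and 0.0255 m and horizontal distance between tray_top and corner below 0.035 m and angle between tray_top's own z axis and vertical below 0.05 rad), for 0.2 s.
At the end, for the whole second after the job is handed in: All three trays lie flat (within 3 degrees) in the stacking bay, the low one on the floor, the mid one on it and the third on top, each within 3 mm of flush with the jig's end wall and side wall, turned less than 0.04 rad from the jig, and at rest (x of tray_low in the frame of corner between -0.003 and 0.003 m and y of tray_low in the frame of corner between -0.003 and 0.003 m and z of tray_low in the frame of corner between -0.003 and 0.003 m and angle between the x axis of each of tray_low, tray_mid, tray_top and the x axis of jig, either way round below 0.04 rad and angle between each of tray_low, tray_mid, tray_top's own z axis and vertical below 0.05 rad and linear speed of each of tray_low, tray_mid, tray_top below 0.01 m/s and x of tray_mid in the frame of corner between -0.003 and 0.003 m and y of tray_mid in the frame of corner between -0.003 and 0.003 m and z of tray_mid in the frame of corner between 0.009 and 0.015 m and x of tray_top in the frame of corner between -0.003 and 0.003 m and y of tray_top in the frame of corner between -0.003 and 0.003 m and z of tray_top in the frame of corner between 0.021 and 0.027 m); the robot touches nothing.
It fails at once if a tray is tipped by more than 0.3 rad (angle between any of tray_low, tray_mid, tray_top's own z axis and vertical above 0.3 rad).
It fails at once if one of the other things on the bench is moved more than 25 mm (distance of any of board, reel, heatsink, clip, screwdriver, cleaner, parts_dish from where it was at the start of the episode above 0.025 m).
It also fails if it takes over 64 s, if anything falls off the work surface, if the arm or the gripper's body presses on something with over 40 N, if the wrist force passes 120 N, or if a joint passes its speed limit or range.

ROBOT

A 6-joint arm with a two-finger parallel gripper is mounted at the origin on the work surface. World frame = base frame: x ahead of the robot, y to its left, z up, the work surface at z = 0. Lengths are in mm, angles in rad, forces in N, time in s.
With the tool pointing down it reaches from about 275 to 750 mm from the base axis. Payload 10.2 kg.
Tool frame: the origin (TCP) lies on the front face of the gripper's body, between the roots of the fingers; the fingertips stand 64 mm ahead of it and the grasp point (between the pads) lies 45 mm ahead of it; z points along the fingers, y is the line along which they close (so a half turn about z gives the same grasp; the last joint's range is limited). The gripper opens to 88 mm and grips with 3 to 60 N. Pads are 18 mm wide; open, the fingers measure 123 mm over their backs; the gripper's body (75 mm by 187 mm) begins 45 mm behind the grasp point.
Start: joints at [-1.404, 0.313, 1.498, -0, 1.331, -0.223], TCP at [199.49, -485.629, 302.72] pointing down, gripper open.
Joint ranges: [-2.94, 2.94], [-0.97, 2.17], [0.19, 2.56], [-1.23, 4.37], [0.02, 3.11], [-2.88, 2.88]. Speed limits (rad/s): [2.39, 2.39, 3.01, 3.14, 3.14, 3.14].

INTERFACE

Orientations are given as a unit quaternion [x, y, z, w].
In Python, from rig import * gives the robot as it stands. Calls block until the motion is done:
- reach(position, orientation): joint-space move of the TCP to a pose.
- move_linear(position, v=150, orientation=None): straight line of the TCP; orientation=None keeps the orientation; v is the mean speed in mm/s.
- set_joints(angles): joint-space move.
- let_go() and gripper_close(force=None): open the fingers fully, or close them until they stop; force is the grip in N (None keeps the last).
- hold(seconds).
- solve_ik(position, orientation): joint angles nearest the present ones, or None.
- get_obs(): the state.
- grab_frame(name): name is "scene" or "top" or "wrist"; returns (picture, depth): 480x640x3 uint8, blue, green, red; 480x640 float32, mm along the optical axis (not along the pixel's ray), 0 where there is no reading.
- calibration(name): a dict with "fovy" (degrees; the focal length in pixels is half the picture's height over the tangent of half this angle, whatever the lens; pixels are square), "cx", "cy" (the principal point, pixels), "origin" and "rotation" of the camera in the world. Camera axes: x right, y down, z forward; pixel columns grow to the right and rows downward; lengths in mm; the calibration is good to about 2 mm. A picture is of the moment at which its call begins: read the wrist's pose just before it. calibration takes no time and is no camera call; for the wrist camera it gives the pose at the moment of the call.
A pose or a line that the arm cannot do raises IKError and nothing moves.
- hand_in(): hands the job in; it is judged then, once.
Trained networks look in the newest picture that a camera, given by its name, has taken for a name from the list of things; names that differ only in an ending like _2 or _b are one class to them, and where a whole thing is asked for, a point or a joint stands for the part that bears it (a point fixed in the world has none). Each returns a list of dicts, best first, with "p" (0 to 1); they miss things now and then, are a little off and sometimes report something else, mostly with a low value. They report only what shows in the picture. A call takes as long as a camera call. They do not tell look-alikes from the thing itself.
- look_for(camera, target): "at" ([x, y, z] in mm, in the coordinates of the camera as it stood for that picture, good to about 4 mm: the middle of the surface that is visible of it).
The state is a dict: "time": time; "q": joint angles; "joint_velocities": joint speeds; "effort": joint torques, N m; "tool_pos": TCP position; "eef_rot": TCP orientation; "wrist_force": force on the tool from outside, world axes, zero at the start; "torque": the same for the moment, N m; "grip_width": finger opening in mm; "finger_force": force on a finger pad.
Only numpy, scipy, OpenCV 4.12 (cv2) and the standard library are available. Lean on these libraries where they do the work, as an engineer would, in place of code of your own. Each camera call takes 0.05 s, during which the arm holds its last target. There are 200 camera calls.

## Working session

There is one attempt and no reset: what is moved stays moved. The work goes in short steps, each a Python script; the robot and the scene stay as the last script left them, time stands still between calls to the robot, and variables do not carry over. Pictures are saved under pics/ and viewed, at most 10 in all, crops included, and the job is handed in when it is done.

```bash
ls; mkdir -p pics
python3 - <<'E'
from rig import *
import cv2, numpy as np
for n in ["top","scene"]:
    p,d=grab_frame(n); c=calibration(n); print(n,c, d.min(), d.max())
    cv2.imwrite(f"pics/{n}0.png",p); np.savez(f"pics/{n}0.npz",p=p,d=d)
    R=np.array(c["rotation"]);o=np.array(c["origin"])
    for t in ["jig","tray_top","tray_mid","side_wall","end_wall","slot","corner","reel","board"]:
        for r in look_for(n,t)[:3]: print(t,round(r["p"],2),(R@np.array(r["at"])+o).round(0))
print(get_obs())
E
```

```text
pics
top {'fovy': 49.419117668715096, 'cx': 327.6166133917731, 'cy': 241.38377298932102, 'origin': array([ 497.2874885 ,   23.94698201, 1139.21225439]), 'rotation': array([-0.70255831,  0.71140261, -0.01217119,  0.01303869])} 0.0 1941.6355Traceback (most recent call last):
  File "<stdin>", line 8, in <module>
ValueError: matmul: Input operand 1 has a mismatch in its core dimension 0, with gufunc signature (n?,k),(k,m?)->(n?,m?) (size 3 is different from 4)
```

```bash
cat > h.py <<'E'
from rig import *
import cv2, numpy as np
from scipy.spatial.transform import Rotation as Ro
def cam(n):
    c=calibration(n); return Ro.from_quat(c["rotation"]).as_matrix(),np.array(c["origin"]),240/np.tan(np.radians(c["fovy"])/2),c["cx"],c["cy"]
def cloud(n,d):
    R,o,f,cx,cy=cam(n); v,u=np.mgrid[:480,:640]
    return np.stack([(u-cx)/f*d,(v-cy)/f*d,d],-1)@R.T+o
def find(n,t,k=3):
    R,o,*_=cam(n)
    return [(round(r["p"],2),(R@np.array(r["at"])+o).round(0)) for r in look_for(n,t)[:k]]
E
python3 - <<'E'
from h import *
for n in ["top","scene"]:
    p,d=grab_frame(n); print(n,calibration(n))
    cv2.imwrite(f"pics/{n}0.png",p); np.savez(f"pics/{n}0.npz",p=p,d=d,X=cloud(n,d))
    for t in ["jig","tray_top","side_wall","end_wall","slot","corner","reel","board"]: print(t,find(n,t))
print(get_obs())
E
```

```text
top {'fovy': 49.419117668715096, 'cx': 327.6166133917731, 'cy': 241.38377298932102, 'origin': array([ 497.2874885 ,   23.94698201, 1139.21225439]), 'rotation': array([-0.70255831,  0.71140261, -0.01217119,  0.01303869])}
jig [(0.6, array([635., -89.,  38.])), (0.37, array([ 627., -386.,   77.]))]
tray_top [(0.65, array([ 597., -162.,   50.]))]
side_wall [(0.79, array([634., -96.,  36.]))]
end_wall [(0.9, array([633., -89.,  37.]))]
slot [(0.97, array([631., -90.,  38.]))]
corner [(0.69, array([637., -92.,  33.]))]
reel [(0.89, array([ 464., -199.,   41.]))]
board [(0.72, array([447., 400.,   4.]))]
scene {'fovy': 55.849869714983804, 'cx': 316.18550970535154, 'cy': 237.29970775626927, 'origin': array([ 950.49441706, -660.82129604,  641.39802509]), 'rotation': array([ 0.86071578,  0.22462561, -0.11234121, -0.44282179])}
jig [(0.8, array([ 642., -142.,   32.]))]
tray_top [(0.86, array([ 600., -165.,   47.])), (0.7, array([ 639., -137.,   32.]))]
side_wall [(0.8, array([ 637., -134.,   30.]))]
end_wall [(0.6, array([624., -63.,  21.])), (0.38, array([ 636., -141.,   31.]))]
slot [(0.62, 
[... 208 characters left out ...]
: 1.0, 'q': array([-1.40439272e+00,  3.12861432e-01,  1.49769052e+00, -1.58426719e-05,
        1.33099989e+00, -2.23425521e-01]), 'joint_velocities': array([ 0.00145499, -0.0017318 , -0.00131544,  0.00117864, -0.00031235,
       -0.00253356]), 'effort': array([-1.46778748e-04, -4.02132797e+01, -2.52411836e+01,  6.94898679e-02,
        3.19063780e-02,  1.94762862e-06]), 'tool_pos': array([ 199.49044139, -485.62709297,  302.74349484]), 'eef_rot': array([ 9.81063856e-01,  1.93684565e-01, -8.27332090e-06,  2.01789296e-05]), 'wrist_force': array([-0.41732485,  0.03958128, -0.34412347]), 'torque': array([ 0.00158701, -0.00079751, -0.04702705]), 'finger_force': 0.0, 'grip_width': 88.30108354255104}
```

View pics/top0.png

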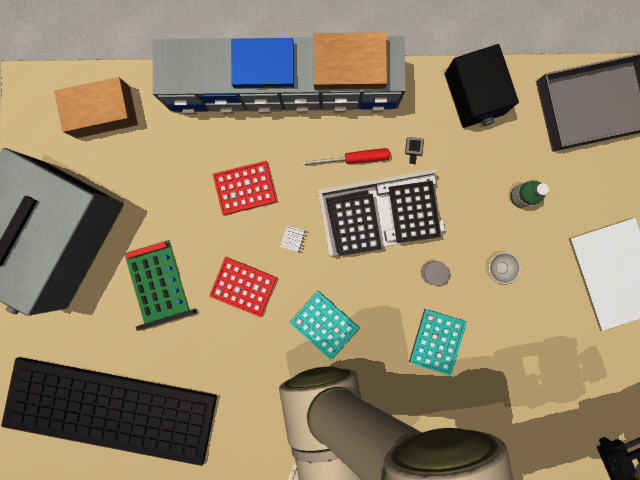

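View pics/scene0.png

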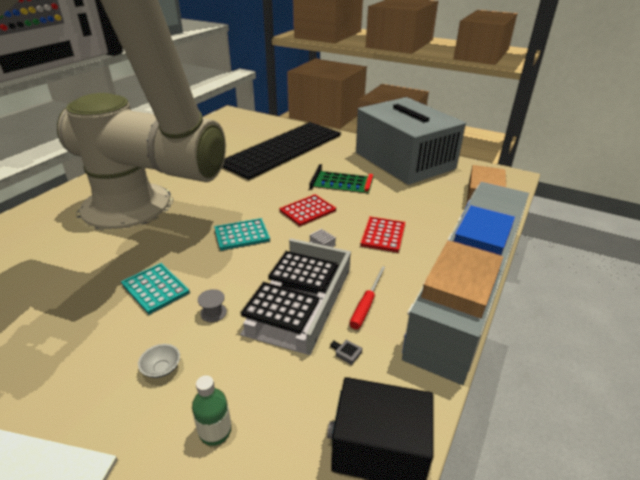

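```bash
cat >> h.py <<'E'
def quat(yaw,sgn=1):  # tool down, tool y along +-(cos yaw, sin yaw)
    c,s=sgn*np.cos(yaw),sgn*np.sin(yaw)
    return Ro.from_matrix(np.array([[-s,c,0],[c,s,0],[0,0,-1]]).T.copy()).as_quat()
E
python3 - <<'E'
from h import *
X=np.load("pics/top0.npz")["X"]
m=(X[...,2]>50)&(X[...,2]<70)&(abs(X[...,0]-640)<130)&(abs(X[...,1]+90)<170)
print(m.sum())
for s in (1,-1): print(solve_ik([600,-100,330],quat(.13,s)))
q=get_obs()["q"]
Q=[(s,solve_ik([600,-100,330],quat(.13,s))) for s in (1,-1)]
s,j=min([a for a in Q if a[1] is not None],key=lambda a:abs(a[1]-q).max()); print(s)
reach([590,-100,330],quat(.13,s))
p,d=grab_frame("wrist"); X=cloud("wrist",d); cv2.imwrite("pics/w1.png",p); np.savez("pics/w1.npz",p=p,d=d,X=X)
R,o,*_=cam("wrist"); print(R,o,get_obs()["tool_pos"],get_obs()["time"])
m=(X[...,2]>46)&(X[...,2]<64)&(d>0); cv2.imwrite("pics/m.png",np.hstack([p,cv2.cvtColor(np.uint8(m*255),8)])[:, :][::2,::2])
E
```

```text
800
[-3.57529181e-01  4.85627633e-01  1.17774958e+00 -4.44089210e-16
  1.47821544e+00 -4.87529181e-01]
[-3.57529181e-01  4.85627633e-01  1.17774958e+00 -4.44089210e-16
  1.47821544e+00  2.65406347e+00]
1
[[ 9.91835203e-01  1.23105467e-01  3.32862437e-02]
 [ 1.27525557e-01 -9.58272973e-01 -2.55832251e-01]
 [ 4.02958952e-04  2.57988280e-01 -9.66147962e-01]] [581.90874567 -36.64432745 412.97224073] [ 589.79253041 -100.93217451  329.96311525] 3.0333
```

View pics/m.png

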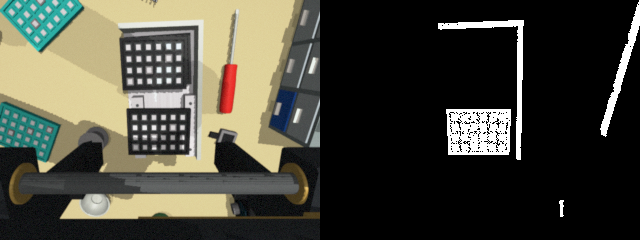

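```bash
cat > fit.py <<'E'
from h import *
def line(P):
    vx,vy,x,y=cv2.fitLine(P.astype(np.float32),cv2.DIST_HUBER,0,.01,.01).ravel(); return np.array([vx,vy]),np.array([x,y])
def jigfit(X,d,su,ev):
    v,u=np.mgrid[:480,:640]; Z=X[...,2]; m=(Z>50)&(Z<60)&(d>0)
    S=X[m&(u>su[0])&(u<su[1])&(v>su[2])&(v<su[3])]; E=X[m&(u>ev[0])&(u<ev[1])&(v>ev[2])&(v<ev[3])]
    (a,p),(b,q)=line(S[:,:2]),line(E[:,:2]); a*=np.sign(a[1]); b*=np.sign(b[0])
    print(len(S),len(E),"z",np.median(S[:,2]),np.median(E[:,2]),"yaws",np.arctan2(-a[0],a[1]),np.arctan2(b[1],b[0]))
    print("widths",np.ptp(np.percentile((S[:,:2]-p)@[a[1],-a[0]],[3,97])),np.ptp(np.percentile((E[:,:2]-q)@[-b[1],b[0]],[3,97])),"len",np.ptp((S[:,:2]-p)@a),np.ptp((E[:,:2]-q)@b))
    yaw=(len(S)*np.arctan2(-a[0],a[1])+len(E)*np.arctan2(b[1],b[0]))/(len(S)+len(E))
    c=np.linalg.solve(np.array([a,-b]).T,q-p)[0]*a+p   # midline crossing = jig (64,121)
    r=np.array([[np.cos(yaw),-np.sin(yaw)],[np.sin(yaw),np.cos(yaw)]])
    return c-r@[64,121],yaw
def local(X,o,yaw):
    r=np.array([[np.cos(yaw),-np.sin(yaw)],[np.sin(yaw),np.cos(yaw)]])
    return np.concatenate([(X[...,:2]-o)@r,X[...,2:]],-1)
def edges(L,d,p):
    dark=(p.max(-1)<75)&(d>0)
    for n,z0,z1,y0,y1 in [("top",43,55,-125,20),("mid",28,39,5,119)]:
        m=(d>0)&(L[...,2]>z0)&(L[...,2]<z1)&(L[...,1]>y0)&(L[...,1]<y1)&(L[...,0]>-90)&(L[...,0]<58)&dark
        P=L[m]; (c,s,a)=cv2.minAreaRect(P[:,:2].astype(np.float32)); print(n,len(P),c,s,a,np.median(P[:,2]),np.percentile(P[:,:2],[1,99],axis=0))
if __name__=="__main__":
    D=np.load("pics/w1.npz"); o,yaw=jigfit(D["X"],D["d"],(385,415,70,316),(235,385,36,66)); print(o,yaw)
    edges(local(D["X"],o,yaw),D["d"],D["p"])
E
python3 fit.py
```

```text
2450 1743 z 55.0798964842634 54.92665107708689 yaws 0.16534469 0.16598038
widths 7.887986488742642 7.859882427863574 len 223.21599648228042 122.26316133171134
[598.29232967 -89.30041605] 0.16560894
top 7917 (-11.60043716430664, -67.38313293457031) (91.6053466796875, 119.25995635986328) 88.02075958251953 46.92998002552184 [[ -70.07387797 -112.24409649]
 [  46.56660089  -21.11628485]]
mid 8302 (-8.901111602783203, 65.75386047363281) (105.45832824707031, 131.77764892578125) 89.10758972167969 32.668746985876766 [[-74.03155298  14.07194988]
 [ 44.01617427 117.41280975]]
```

```bash
cat >> h.py <<'E'
O=np.array([598.3,-89.3]); YAW=0.1656
def W(x,y,tip):
    c,s=np.cos(YAW),np.sin(YAW); return [O[0]+c*x-s*y,O[1]+s*x+c*y,tip+64]
def F():  # wrist force in jig axes
    f=get_obs()["wrist_force"]; c,s=np.cos(YAW),np.sin(YAW); return np.array([c*f[0]+s*f[1],-s*f[0]+c*f[1],f[2]]).round(1)
def press(a,b,tip,axis,lim=22,step=1.0,v=25):  # advance a->b (jig xy) until push force passes lim
    a,b=np.array(a,float),np.array(b,float); n=int(np.ceil(np.linalg.norm(b-a)/step)); f0=F()
    for i in range(1,n+1):
        p=a+(b-a)*i/n; move_linear(W(*p,tip),v=v); f=F()-f0
        if abs(f[axis])>3: print(p.round(1),f.round(1))
        if abs(f[axis])>lim: break
    return p
def snap(name):
    p,d=grab_frame("wrist"); X=cloud("wrist",d); cv2.imwrite(f"pics/{name}.png",p); np.savez(f"pics/{name}.npz",p=p,d=d,X=X)
E
python3 - <<'E'
from h import *
q=quat(YAW,1)
reach(W(-11.6,-140,110),q); move_linear(W(-11.6,-140,39.5),v=120)
print(F(),get_obs()["tool_pos"],W(-11.6,-140,39.5))
move_linear(W(-11.6,-60,39.5),v=60); print(F())
move_linear(W(-11.6,-8,39.5),v=50); print(F())
move_linear(W(-11.6,-30,39.5),v=100)
move_linear(W(-11.6,-30,110),v=150); gripper_close(5)
reach(W(0,-60,266),q); snap("w2"); print(get_obs()["time"],get_obs()["grip_width"])
E
cat > f2.py <<'E'
from fit import *
import sys
D=np.load(f"pics/{sys.argv[1]}.npz"); L=local(D["X"],O,YAW); d=D["d"];m=(d>0)&(abs(L[...,0]+5)<80)&(abs(L[...,1])<130)
edges(L,d,D["p"])
E
python3 f2.py w2
```

```text
[ 1.  -0.4 -0.3] [ 610.38805431 -229.34322967  104.5398515 ] [np.float64(609.9368736701651), np.float64(-229.2969398636435), 103.5]
[-0.6  0.3 -0.3]
[ 1.   0.2 -0.2]
10.2917 0.7565234163930424
top 1492 (-13.362117767333984, 11.136940956115723) (119.73326110839844, 16.94382667541504) 0.19439038634300232 45.16774368920932 [[-71.9786015    3.35929356]
 [ 45.01596804  19.43548182]]
mid 996 (-34.32701110839844, 87.53618621826172) (148.56967163085938, 71.00209045410156) 34.25472640991211 33.44672644259592 [[-73.6328225   97.18465434]
 [ 39.52143833 104.80299527]]
```

View pics/w2.png

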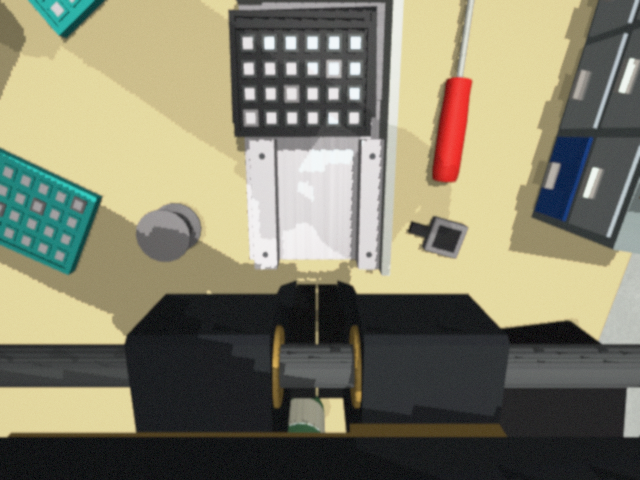

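Run:
```python
from h import *
q=quat(YAW,1); x=-13
reach(W(x,-40,100),q); move_linear(W(x,-40,10),v=120); print(F())
move_linear(W(x,5,10),v=50); print("at5",F())
p=press((x,5),(x,20),10,1); print("end",p,F(),get_obs()["time"])
move_linear(W(x,p[1]-10,10),v=60); print(get_obs()["time"])
```

```text
[0.2 0.3 0.4]
at5 [ 0.6 -0.2 -0.3]
[-13.  16.] [-0.9 -3.3  0.4]
[-13.  17.] [-1.6 -6.  -0.6]
[-13.  18.] [ -2.5 -10.8  -0.5]
[-13.  19.] [ -3.7 -15.8  -1.3]
[-13.  20.] [ -4.4 -21.3  -1.4]
end [-13.  20.] [ -3.8 -21.5  -1.7] 16.7
17.0167
```

```bash
python3 - <<'E'
from h import *
x=-13; move_linear(W(x,8,100),v=150)
q0=get_obs()["q"]; C=[(s,solve_ik(W(-108,71,100),quat(YAW+np.pi/2,s))) for s in (1,-1)]
s,j=min([c for c in C if c[1] is not None],key=lambda c:abs(c[1]-q0).max()); print(s,j.round(2))
reach(W(-108,71,100),quat(YAW+np.pi/2,s)); move_linear(W(-108,71,10),v=120); print(F())
move_linear(W(-88,71,10),v=50); print(F())
p=press((-88,71),(-62,71),10,0); print("end",p,F(),get_obs()["time"])
move_linear(W(p[0]-20,71,10),v=60); move_linear(W(-110,71,100),v=150)
q=quat(YAW,1)
reach(W(-20,-60,266),q); snap("w3"); print(get_obs()["time"])
E
python3 f2.py w3
```

```text
1 [-0.32  0.38  1.8  -0.    0.96 -2.06]
[ 0.4  0.7 -0. ]
[-1.1  0.4  0.2]
[-70.  71.] [-5.  -1.8  2.5]
[-69.  71.] [-11.5  -3.3   7.7]
[-68.  71.] [-18.3  -3.1  12.3]
[-67.  71.] [-25.2  -5.4  17.6]
end [-67.  71.] [-26.3  -5.   17.8] 25.85
28.45
  return _methods._mean(a, axis=axis, dtype=dtype,
  ret = ret.dtype.type(ret / rcount)
Traceback (most recent call last):
  File "f2.py", line 4, in <module>
    edges(L,d,D["p"])
    ~~~~~^^^^^^^^^^^^
  File "fit.py", line 21, in edges
    P=L[m]; (c,s,a)=cv2.minAreaRect(P[:,:2].astype(np.float32)); print(n,len(P),c,s,a,np.median(P[:,2]),np.percentile(P[:,:2],[1,99],axis=0))
                                                                                                        ~~~~~~~~~~~~~^^^^^^^^^^^^^^^^^^^^^^^
IndexError: index -1 is out of bounds for axis 0 with size 0
```

View pics/w3.png

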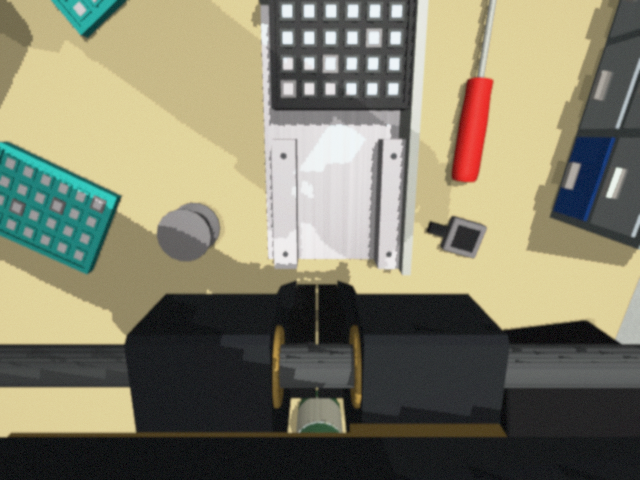

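```bash
python3 - <<'E'
from h import *
q=quat(YAW,1); x=-6
let_go(); reach(W(x,10.5,100),q); move_linear(W(x,10.5,42),v=150); f0=F()
for z in (34,26,18,11):
    move_linear(W(x,10.5,z),v=60); f=F()-f0
    if abs(f[2])>6: print("contact",z,f); break
print(F())
p=press((x,12),(x,20.5),11,1,lim=24); print("end",p,F())
move_linear(W(x,11,11),v=40); move_linear(W(x,11,100),v=150); gripper_close(5); print(get_obs()["time"])
qx=quat(YAW+np.pi/2,1)
reach(W(-100,71,100),qx); move_linear(W(-100,71,14),v=150); move_linear(W(-74,71,14),v=60)
p=press((-74,71),(-62,71),14,0,lim=22); print("end",p,F())
move_linear(W(-90,71,14),v=60); move_linear(W(-100,71,100),v=200); print(get_obs()["time"])
reach(W(-10,0,240),q); snap("w4"); print(get_obs()["time"])
D=np.load("pics/w4.npz"); 
from fit import local
L=local(D["X"],O,YAW);z=L[...,2];d=D["d"]
a=D["p"];
E
python3 - <<'E'
E
```

```text
[ 1.7  4.7 -3.1]
[-6.  12.9] [-1.2 -5.1  3.4]
[-6.  13.9] [-0.9 -4.7  3.2]
[-6.  14.8] [-1.5 -4.3  2.3]
[-6.  15.8] [-1.5 -3.7  3.4]
[-6.  16.7] [-1.2 -7.8  3. ]
[-6.  17.7] [ -3.  -12.8   1.9]
[-6.  18.6] [ -2.8 -17.7   1.9]
[-6.  19.6] [ -4.  -23.    0.4]
[-6.  20.5] [ -4.2 -27.2   0.8]
end [-6.  20.5] [ -2.5 -22.5  -2.3]
36.8583
[-70.  71.] [-5.7  0.   3.7]
[-69.  71.] [-12.3  -1.3   7.2]
[-68.  71.] [-17.9  -1.6  13.2]
[-67.  71.] [-25.2  -3.1  18.1]
end [-67.  71.] [-25.4  -4.2  17.8]
42.4167
43.8333
```

View pics/w4.png

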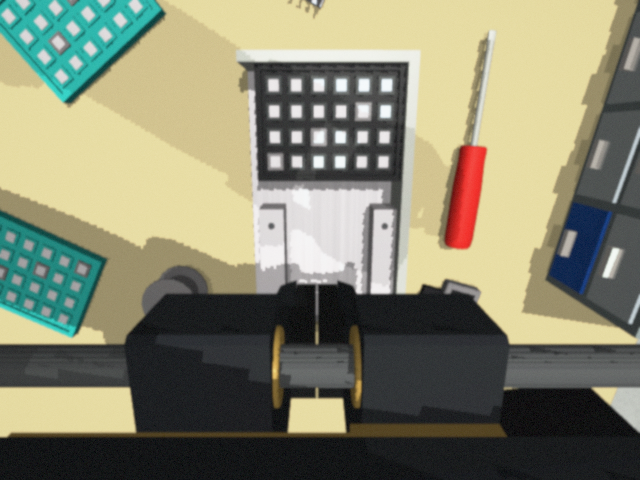

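```bash
python3 - <<'E'
from h import *
from fit import *
D=np.load("pics/w4.npz");L=local(D["X"],O,YAW);d=D["d"];p=D["p"];x,y,z=L[...,0],L[...,1],L[...,2]
m=(d>0)&(z>39)&(z<50)&(p.max(-1)<100)&(x>-90)&(x<59)&(y>5)&(y<116)
P=L[m]; print(len(P),cv2.minAreaRect(P[:,:2].astype(np.float32)),np.percentile(P,[1,50,99],axis=0).round(1))
for lo,hi in((13,24),(24,36)):
    b=(d>0)&(z>lo)&(z<hi); 
    for n,k in (("-x",b&(x<-56)&(x>-95)&(y>30)&(y<112)),("-y",b&(y<30)&(y>2)&(x>-55)&(x<55))):
        Q=L[k]; print(lo,n,len(Q),np.percentile(Q[:,:2],[2,50,98],axis=0).round(1) if len(Q) else "")
E
cat > /dev/null
```

```text
11588 ((-0.3288230895996094, 70.66157531738281), (90.66658782958984, 118.65385437011719), 89.9968032836914) [[-58.3  26.3  42.7]
 [ -0.8  72.3  44.9]
 [ 58.3 115.4  48.6]]
13 -x 0 
13 -y 0 
24 -x 0 
24 -y 0
```

Top tray is centred at (-0.3, 70.7) with zero yaw in the jig frame, and no lower tray pokes out. I'll hand in.

```bash
python3 -c "
from rig import *
print(hand_in(), get_obs()['time'])"
```

```text
the job is handed in; nothing more can be done
the job is handed in; nothing more can be done
```

I slid the third tray onto the pile, pushed all three trays up against the end and side walls, and handed the job in after about 44 s of the 64 s. My last look put the top tray within 1 mm of flush and square, with no lower tray sticking out; no verdict came back.

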